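Start the test timers in order

TASK

The rapid tests were dripped in the order green, yellow, red: start their timers in that same order by pressing each one's coloured key lightly with the fingertips until it is fully down, where it stays. Leave the blue key up, as no test is running there. Only press: do not lift, tip or shift the stations, do not disturb the tube rack, bottle, pen and spare cassette, and finish clear of everything.

Things in the scene. Friction and masses are not known exactly. Their poses are not given: they have to be found in the camera images.
- green_station: green test station, loose, 0.3-0.5 kg: grey base plate 146 x 70 x 8 mm (x, y, z), green strip on its front (-x) edge; front half: cassette cradle (holds a cassette); rear half: white timer housing 66 x 66 mm, top 34 mm above the table, round green start key on it. Origin: centre of the underside; x from cradle to timer, z up; key axis at x = +36 mm, y = 0.
- green_top (a point): centre of the top face of the green start key, a flat-topped upright green disc 42 mm in diameter; z up; it moves with the key. Untouched: 20 mm above the housing, 54 mm above the table when up; 12 and 46 mm when fully down. The disc is a soft cap: under a finger it sinks up to 5 mm further (2.5 N per mm) and springs back.
- green_key (a joint): travel of the green start key's plunger, in m, without the soft cap's give: 0 up, 0.008 fully down against its stop, 0 to 0.001 at the start. About 3 N pushes it down; no return spring: it stays where it is left.
- yellow_station: yellow test station, loose, 0.3-0.5 kg: grey base plate 146 x 70 x 8 mm (x, y, z), yellow strip on its front (-x) edge; front half: cassette cradle (holds a cassette); rear half: white timer housing 66 x 66 mm, top 34 mm above the table, round yellow start key on it. Origin: centre of the underside; x from cradle to timer, z up; key axis at x = +36 mm, y = 0.
- yellow_top (a point): centre of the top face of the yellow start key, a flat-topped upright yellow disc 42 mm in diameter; z up; it moves with the key. Untouched: 20 mm above the housing, 54 mm above the table when up; 12 and 46 mm when fully down. The disc is a soft cap: under a finger it sinks up to 5 mm further (2.5 N per mm) and springs back.
- yellow_key (a joint): travel of the yellow start key's plunger, in m, without the soft cap's give: 0 up, 0.008 fully down against its stop, 0 to 0.001 at the start. About 3 N pushes it down; no return spring: it stays where it is left.
- red_station: red test station, loose, 0.3-0.5 kg: grey base plate 146 x 70 x 8 mm (x, y, z), red strip on its front (-x) edge; front half: cassette cradle (holds a cassette); rear half: white timer housing 66 x 66 mm, top 34 mm above the table, round red start key on it. Origin: centre of the underside; x from cradle to timer, z up; key axis at x = +36 mm, y = 0.
- red_top (a point): centre of the top face of the red start key, a flat-topped upright red disc 42 mm in diameter; z up; it moves with the key. Untouched: 20 mm above the housing, 54 mm above the table when up; 12 and 46 mm when fully down. The disc is a soft cap: under a finger it sinks up to 5 mm further (2.5 N per mm) and springs back.
- red_key (a joint): travel of the red start key's plunger, in m, without the soft cap's give: 0 up, 0.008 fully down against its stop, 0 to 0.001 at the start. About 3 N pushes it down; no return spring: it stays where it is left.
- blue_station: blue test station, loose, 0.3-0.5 kg: grey base plate 146 x 70 x 8 mm (x, y, z), blue strip on its front (-x) edge; front half: cassette cradle (empty: no test here); rear half: white timer housing 66 x 66 mm, top 34 mm above the table, round blue start key on it. Origin: centre of the underside; x from cradle to timer, z up; key axis at x = +36 mm, y = 0.
- blue_top (a point): centre of the top face of the blue start key, a flat-topped upright blue disc 42 mm in diameter; z up; it moves with the key. Untouched: 20 mm above the housing, 54 mm above the table when up; 12 and 46 mm when fully down. The disc is a soft cap: under a finger it sinks up to 5 mm further (2.5 N per mm) and springs back.
- blue_key (a joint): travel of the blue start key's plunger, in m, without the soft cap's give: 0 up, 0.008 fully down against its stop, 0 to 0.001 at the start. About 3 N pushes it down; no return spring: it stays where it is left.
- tube_rack: bystander: loose white rack 70 x 120 x 45 mm with small foil-capped tubes, 59 mm high in all; origin at the centre of its underside
- reagent_bottle: bystander: loose white bottle with blue cap, 40 mm in diameter, 85 mm high; origin at the centre of its underside
- pen: bystander: loose violet pen, 158 mm long along its y axis, 12 mm thick; origin on its underside, at the middle of the shaft
- spare_cassette: bystander: loose flat white test cassette 70 x 22 x 6 mm (x, y, z); origin at the centre of its underside
Mind the look-alikes: they are no part of the job. What is shaped like the yellow_station but pink is not meant. What is shaped like the green_station but orange is not meant.

How it is judged:
By the outcome, as a careful person would: the job done as asked, in the order asked, and still so for the second after the job is handed in, with the robot touching nothing.
It also fails if it takes over 53 s, if anything falls off the work surface, if the arm or the gripper's body presses on something with over 40 N, if the wrist force passes 120 N, or if a joint passes its speed limit or range.

ROBOT

A 6-joint arm with a two-finger parallel gripper is mounted at the origin on the work surface. World frame = base frame: x ahead of the robot, y to its left, z up, the work surface at z = 0. Lengths are in m, angles in degrees, forces in N, time in s.
With the tool pointing down it reaches from about 0.4 to 0.925 m from the base axis. Payload 12.5 kg.
Tool frame: the origin (TCP) lies between the finger pads; the fingertips stand 17 mm ahead of it and the grasp point (between the pads) lies 2 mm behind it; z points along the fingers, y is the line along which they close (so a half turn about z gives the same grasp; the last joint's range is limited). The gripper opens to 95 mm and grips with 3 to 60 N. Pads are 20 mm wide; open, the fingers measure 119 mm over their backs; the gripper's body (75 mm by 180 mm) begins 59 mm behind the grasp point.
Start: joints at [68.09, 28.126, 89.318, -0, 62.55, -6.05], TCP at [0.171, 0.601, 0.232] pointing down, gripper open.
Joint ranges: [-177.58, 177.58], [-47.91, 125.51], [2.72, 160], [-65.01, 245.01], [3.68, 167.84], [-153.87, 153.87]. Speed limits (degrees/s): [127.2, 127.2, 159.86, 180, 180, 180].

INTERFACE

Orientations are given as a 3x3 rotation matrix whose columns are the frame's x, y, z axes.
In Python, from workcell import telemetry, imaging, job gives the robot as it stands. The module is installed in compiled form; this text tells all that it offers.
- The arm moves only by the tool apply_moves, never from a script. Its argument "steps" is a list of rows, each an object with "dp": the shift along the tool's x, y, z in m, a list of three; "roll": the turn about the tool's z in degrees; "grip": the finger opening in m, from 0 to 0.0951. A call has exactly 5 rows; each row shifts and turns the commanded pose from where the row before left it, along the tool's axes as they then stand; what a row does not reach is not made up. A row lasts 1/10 s, in which the tool goes at most 50 mm and 8.59 degrees, less where a joint would pass 70% of its speed; a pose out of reach is approached as far as the arm can. A call is refused whole if a number of a shift passes 0.05 or a number of a turn 8.59, either way. A call with a gripper value outside its range is refused whole. The fingers move at their own pace and stop on an object; "grip_force" is the grip in N (left out, the last holds). Time passes only in rows, so rows that do not move let the fingers close, or fill a call up. It gives the time, the measured TCP pose, the force, the opening and the grip force at its end, in the units of the state.
- telemetry.observe(): the state, without advancing time (a new reading comes with each control period).
- imaging.get_image(name): name is "side" or "top" or "wrist"; returns the picture (420x560x3 uint8, blue, green, red); there is no depth.
- imaging.get_calibration(name): a dict with "vfov" (degrees; the focal length in pixels is half the picture's height over the tangent of half this angle, whatever the lens; pixels are square), "cx", "cy" (the principal point, pixels), "dist_coeffs" ([k1, k2, p1, p2, k3] as OpenCV has them; the pictures are not rectified), "view" (4x4, takes a point from world to camera coordinates). Camera axes: x right, y down, z forward; pixel columns grow to the right and rows downward; lengths in m; the calibration is good to about 2 mm. A picture is of the moment at which its call begins: read the wrist's pose just before it. get_calibration takes no time and is no camera call; for the wrist camera it gives the pose at the moment of the call.
- job.finish_job(): hands the job in; it is judged then, once.
The state is a dict: "time": time; "q": joint angles; "joint_vel": joint speeds; "joint_torque": joint torques, N m; "ee_pos": TCP position; "tcp_rot": TCP orientation; "force": force on the tool from outside, world axes, zero at the start; "ft_torque": the same for the moment, N m; "grip_width": finger opening in m; "gripper_force": force on a finger pad.
Only numpy, scipy, OpenCV 4.12 (cv2) and the standard library are available. Lean on these libraries where they do the work, as an engineer would, in place of code of your own. Each camera call takes 0.05 s, during which the arm holds its last target. There are 200 camera calls.

## Working session

There is one attempt and no reset: what is moved stays moved. The work goes in short steps, Python scripts to look and compute and a tool call to move; the robot and the scene stay as the last step left them, time stands still between calls to the robot, and variables do not carry over. Pictures are saved under pics/ and viewed, at most 10 in all, crops included, and the job is handed in when it is done.

Besides the shell and the picture viewer there is one more tool, called as a command line: name --argument value ..., lists and objects as JSON in quotes. apply_moves: Moves the arm, as the interface text tells. Its arguments: {"type":"object","properties":{"steps":{"type":"array","items":{"type":"object","properties":{"dp":{"type":"array","items":{"type":"number"}},"roll":{"type":"number"},"grip":{"type":"number"}}}},"grip_force":{"type":"number"}},"required":["steps"]}

```bash
mkdir -p pics; python3 - <<'E'
from workcell import telemetry, imaging
import cv2
for n in("top","side"):
    cv2.imwrite(f"pics/{n}0.png",imaging.get_image(n)); c=imaging.get_calibration(n); print(n,c)
s=telemetry.observe();print(s['time'],s['ee_pos'],s['tcp_rot'],s['grip_width'])
E
```

```text
top {'vfov': 48.745640561776604, 'cx': 280.36888788808074, 'cy': 208.8942826229013, 'dist_coeffs': array([-0.09935294,  0.        ,  0.        ,  0.        ,  0.        ]), 'view': array([[-0.00785656, -0.99996296, -0.00351473,  0.06385488],
       [-0.97677908,  0.00842688, -0.21408322,  0.55287613],
       [ 0.21410491,  0.00175115, -0.9768091 ,  1.08854001],
       [ 0.        ,  0.        ,  0.        ,  1.        ]])}
side {'vfov': 54.00804557959017, 'cx': 276.9292846639731, 'cy': 205.04967486859766, 'dist_coeffs': array([-0.08733746,  0.        ,  0.        ,  0.        ,  0.        ]), 'view': array([[ 0.9989584 , -0.0438289 , -0.01269426, -0.53607059],
       [-0.03946269, -0.69016027, -0.72257976,  0.13914058],
       [ 0.0229088 ,  0.72232807, -0.691171  ,  1.01143674],
       [ 0.        ,  0.        ,  0.        ,  1.        ]])}
0.1 [0.17069954 0.60103059 0.23114177] [[-9.61940890e-01  2.73257379e-01 -3.59933593e-04]
 [ 2.73257595e-01  9.61940495e-01 -8.77376180e-04]
 [ 1.06485184e-04 -9.42338611e-04 -9.99999550e-01]] 0.09504713021600587
```

View pics/top0.png

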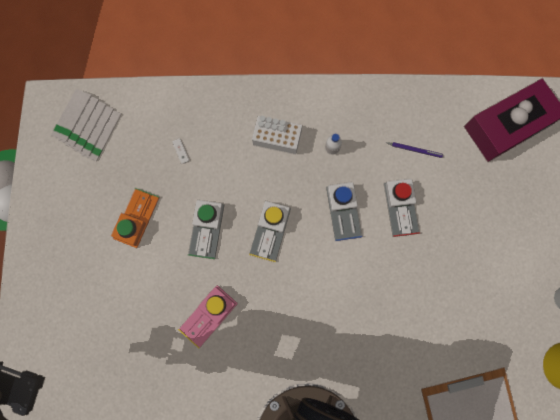

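View pics/side0.png

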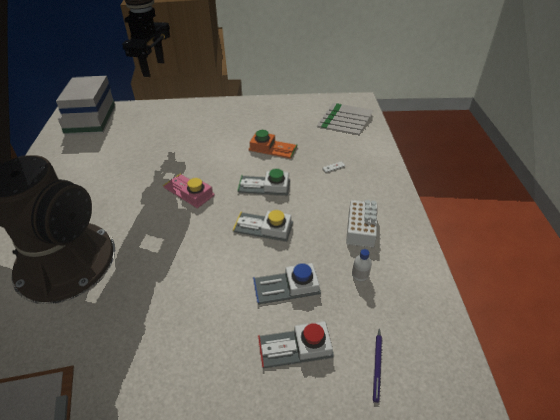

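The top view shows keys at about: green (207,213), yellow (274,215), blue (343,195), red (402,191). In the side view they are at about: green (277,176), yellow (277,218), red (314,335). The pink station and the orange station are the look-alikes.

```bash
cat > h.py <<'E'
import cv2,numpy as np
from workcell import telemetry, imaging
def ray(c,px,z,H=420):
    f=H/2/np.tan(np.radians(c['vfov']/2));K=np.array([[f,0,c['cx']],[0,f,c['cy']],[0,0,1]])
    u=cv2.undistortPoints(np.array([[px]],float),K,c['dist_coeffs'])[0,0]
    V=c['view'];R=V[:3,:3];o=-R.T@V[:3,3];d=R.T@np.array([u[0],u[1],1]);return o+d*(z-o[2])/d[2]
E
python3 - <<'E'
from h import *
P={'top':dict(g=(207,213),y=(274,215),b=(343,195),r=(402,191)),'side':dict(g=(277,176),y=(277,218),b=(302,273),r=(314,335))}
hue=dict(g=(45,90),y=(20,35),b=(105,130),r=(0,6))
for n in P:
    im=cv2.imread(f'pics/{n}0.png');h=cv2.cvtColor(im,cv2.COLOR_BGR2HSV);c=imaging.get_calibration(n)
    for k,(u,v) in P[n].items():
        m=cv2.inRange(h,(hue[k][0],110,40),(hue[k][1],255,255))
        w=np.zeros_like(m);cv2.circle(w,(u,v),18,255,-1);N,l,st,ce=cv2.connectedComponentsWithStats(m&w)
        i=1+st[1:,4].argmax();x,y,ww,hh,a=st[i];print(n,k,ce[i].round(1),(ww,hh,a),ray(c,ce[i],.050).round(4),ray(c,(u,v),.054).round(4))
print([ray(imaging.get_calibration('top'),p,.034).round(3) for p in((204,257),(267,258),(404,234))])
E
```

```text
top g [205.8 212.4] (np.int32(15), np.int32(14), np.int32(172)) [0.5482 0.2461 0.05  ] [0.5458 0.2424 0.054 ]
top y [273.2 214.8] (np.int32(17), np.int32(17), np.int32(228)) [0.5407 0.0773 0.05  ] [0.5393 0.0753 0.054 ]
top b [343.1 194.2] (np.int32(17), np.int32(16), np.int32(199)) [ 0.5922 -0.0991  0.05  ] [ 0.5891 -0.0982  0.054 ]
top r [402.7 190.5] (np.int32(17), np.int32(16), np.int32(219)) [ 0.6007 -0.2514  0.05  ] [ 0.5984 -0.2485  0.054 ]
side g [276.  173.1] (np.int32(13), np.int32(9), np.int32(84)) [0.5455 0.2494 0.05  ] [0.5477 0.2317 0.054 ]
side y [275.9 217.3] (np.int32(16), np.int32(16), np.int32(194)) [0.5379 0.0736 0.05  ] [0.5404 0.067  0.054 ]
side b [302.1 271.7] (np.int32(18), np.int32(17), np.int32(230)) [ 0.5891 -0.1002  0.05  ] [ 0.5882 -0.1067  0.054 ]
side r [313.2 333.4] (np.int32(21), np.int32(21), np.int32(334)) [ 0.598  -0.2529  0.05  ] [ 0.5988 -0.2587  0.054 ]
[array([0.438, 0.25 , 0.034]), array([0.435, 0.093, 0.034]), array([ 0.492, -0.252,  0.034])]
```

apply_moves --steps '[{"dp": [-0.0305, -0.016, 0], "roll": 0, "grip": 0}, {"dp": [-0.0305, -0.016, 0], "roll": 0, "grip": 0}, {"dp": [-0.0305, -0.016, 0], "roll": 0, "grip": 0}, {"dp": [-0.0305, -0.016, 0], "roll": 0, "grip": 0}, {"dp": [-0.0305, -0.016, 0], "roll": 0, "grip": 0}]' --grip_force 10

```text
time: 0.6
ee_pos: [0.2963, 0.4815, 0.2314]
tcp_rot: [[-0.962, 0.273, -0.0], [0.273, 0.962, -0.0], [0.0, -0.0, -1.0]]
force: [0.8, -0.4, -0.3]
grip_width: 0.0606
gripper_force: 0.0
```

apply_moves --steps '[{"dp": [-0.0305, -0.016, 0], "roll": 0, "grip": 0}, {"dp": [-0.0305, -0.016, 0], "roll": 0, "grip": 0}, {"dp": [-0.0305, -0.016, 0], "roll": 0, "grip": 0}, {"dp": [-0.0305, -0.016, 0], "roll": 0, "grip": 0}, {"dp": [-0.0305, -0.016, 0], "roll": 0, "grip": 0}]'

```text
time: 1.1
ee_pos: [0.4212, 0.3628, 0.2315]
tcp_rot: [[-0.962, 0.273, -0.0], [0.273, 0.962, -0.0], [0.0, -0.0, -1.0]]
force: [0.6, 0.8, -0.2]
grip_width: 0.0202
gripper_force: 0.0
```

apply_moves --steps '[{"dp": [-0.0305, -0.016, 0], "roll": 0, "grip": 0}, {"dp": [-0.0305, -0.016, 0], "roll": 0, "grip": 0}, {"dp": [-0.0305, -0.016, 0], "roll": 0, "grip": 0}, {"dp": [-0.0305, -0.016, 0], "roll": 0, "grip": 0}, {"dp": [0, 0, 0], "roll": 0, "grip": 0}]'

```text
time: 1.6
ee_pos: [0.5226, 0.2666, 0.2312]
tcp_rot: [[-0.961, 0.276, 0.0], [0.276, 0.961, -0.0], [-0.0, -0.0, -1.0]]
force: [0.3, 0.2, -0.5]
grip_width: 0.0006
gripper_force: 0.0
```

```bash
python3 - <<'E'
from h import *
s=telemetry.observe();c=imaging.get_calibration('wrist');cv2.imwrite("pics/w1.png",imaging.get_image('wrist'))
print(s['time'],s['ee_pos'],s['tcp_rot'].round(3) ,s['force'],s['grip_width']);
V=c['view'];print(-V[:3,:3].T@V[:3,3],V[:3,:3].round(3),c['vfov'])
E
```

```text
1.6 [0.52260967 0.26661026 0.23116608] [[-0.961  0.276  0.   ]
 [ 0.276  0.961 -0.   ]
 [-0.    -0.    -1.   ]] [ 0.26434345  0.23581174 -0.52083512] 0.0006016821546056905
[0.44472743 0.28898001 0.38408244] [[ 0.276  0.961 -0.   ]
 [ 0.922 -0.265  0.284]
 [ 0.273 -0.078 -0.959]] 64.95669868815047
```

View pics/w1.png

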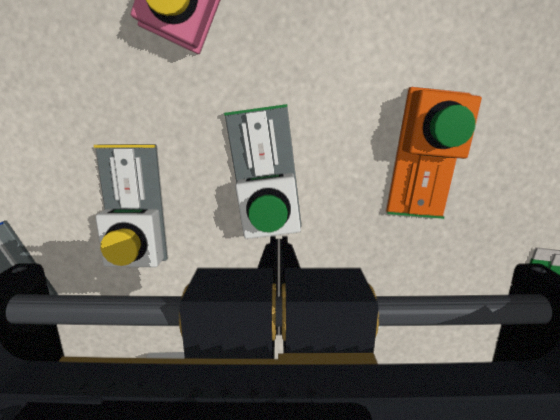

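The wrist view shows the green key's top at about (269,210), on the green-strip station with a cassette. The yellow key's top is at about (122,246).

```bash
python3 - <<'E'
from h import *
im=cv2.imread('pics/w1.png');h=cv2.cvtColor(im,cv2.COLOR_BGR2HSV);c=imaging.get_calibration('wrist')
R=telemetry.observe();T=R['tcp_rot'];p=R['ee_pos']
for k,(u,v),a,b in(('g',(269,210),45,90),('y',(122,246),20,35)):
    m=cv2.inRange(h,(a,110,40),(b,255,255));w=np.zeros_like(m);cv2.circle(w,(u,v),27,255,-1)
    x,r=cv2.minEnclosingCircle(cv2.findNonZero(m&w));mo=cv2.moments(m&w,True);ce=(mo['m10']/mo['m00'],mo['m01']/mo['m00']);P=ray(c,ce,.054)
    print(k,x,r,ce,P.round(4),(T.T@(P-p)).round(4))
E
```

```text
g (267.5897521972656, 213.0) 19.818214416503906 (267.6955017301038, 212.6643598615917) [0.543  0.2497 0.054 ] [-0.0261 -0.0113  0.1771]
y (120.13957214355469, 245.29754638671875) 20.320175170898438 (120.52613827993255, 246.12900505902192) [0.5355 0.0837 0.054 ] [-0.0647 -0.1729  0.1771]
```

apply_moves --steps '[{"dp": [-0.0255, -0.011, 0.02], "roll": 0, "grip": 0}, {"dp": [0, 0, 0.04], "roll": 0, "grip": 0}, {"dp": [0, 0, 0.04], "roll": 0, "grip": 0}, {"dp": [0, 0, 0.04], "roll": 0, "grip": 0}, {"dp": [0, 0, 0.0], "roll": 0, "grip": 0}]'

```text
time: 2.15
ee_pos: [0.5389, 0.2515, 0.0874]
tcp_rot: [[-0.962, 0.273, -0.008], [0.273, 0.962, -0.003], [0.007, -0.005, -1.0]]
force: [-0.2, 0.0, 0.4]
grip_width: 0.0008
gripper_force: 0.0
```

```bash
python3 - <<'E'
from h import *
s=telemetry.observe();cv2.imwrite("pics/w2.png",np.hstack([imaging.get_image('wrist')[120:330,180:380],cv2.resize(imaging.get_image('side')[130:235,230:330],(200,210))]))
print(s['time'],s['ee_pos'],s['force'])
E
```

```text
2.15 [0.53891404 0.25151979 0.08735006] [-0.21621016  0.02332562  0.41093427]
```

View pics/w2.png

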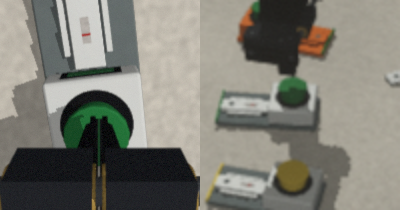

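The fingertips are over the green key, roughly centred, in both crops (wrist crop ≈(98,118)). I'll let it settle, then press slowly.

apply_moves --steps '[{"dp": [0, 0, 0], "grip": 0}, {"dp": [0, 0, 0.005], "grip": 0}, {"dp": [0, 0, 0.005], "grip": 0}, {"dp": [0, 0, 0.0], "grip": 0}, {"dp": [0, 0, 0.0], "grip": 0}]'

```text
validation failed for argument at $.st...
```

apply_moves --steps '[{"dp": [0, 0, 0], "roll": 0, "grip": 0}, {"dp": [0, 0, 0.005], "roll": 0, "grip": 0}, {"dp": [0, 0, 0.005], "roll": 0, "grip": 0}, {"dp": [0, 0, 0], "roll": 0, "grip": 0}, {"dp": [0, 0, 0], "roll": 0, "grip": 0}]'

```text
time: 2.75
ee_pos: [0.5419, 0.2515, 0.0818]
tcp_rot: [[-0.962, 0.273, 0.0], [0.273, 0.962, 0.0], [-0.0, 0.0, -1.0]]
force: [-0.8, 0.2, -0.1]
grip_width: 0.0002
gripper_force: 0.0
```

apply_moves --steps '[{"dp": [-0.0025, -0.001, 0.004], "roll": 0, "grip": 0}, {"dp": [0, 0, 0.004], "roll": 0, "grip": 0}, {"dp": [0, 0, 0.004], "roll": 0, "grip": 0}, {"dp": [0, 0, 0.003], "roll": 0, "grip": 0}, {"dp": [0, 0, 0], "roll": 0, "grip": 0}]'

```text
time: 3.25
ee_pos: [0.5441, 0.2498, 0.0663]
tcp_rot: [[-0.962, 0.273, -0.0], [0.273, 0.962, -0.0], [0.0, -0.0, -1.0]]
force: [0.2, -0.4, 2.8]
grip_width: 0.0006
gripper_force: 0.9
```

apply_moves --steps '[{"dp": [0, 0, 0.002], "roll": 0, "grip": 0}, {"dp": [0, 0, 0.002], "roll": 0, "grip": 0}, {"dp": [0, 0, 0], "roll": 0, "grip": 0}, {"dp": [0, 0, 0], "roll": 0, "grip": 0}, {"dp": [0, 0, 0], "roll": 0, "grip": 0}]'

```text
time: 3.75
ee_pos: [0.544, 0.2499, 0.0627]
tcp_rot: [[-0.962, 0.273, 0.0], [0.273, 0.962, 0.0], [-0.0, 0.0, -1.0]]
force: [1.0, -1.3, 1.6]
grip_width: 0.0004
gripper_force: 1.0
```

apply_moves --steps '[{"dp": [0, 0, 0.001], "roll": 0, "grip": 0}, {"dp": [0, 0, 0.001], "roll": 0, "grip": 0}, {"dp": [0, 0, 0.0005], "roll": 0, "grip": 0}, {"dp": [0, 0, 0], "roll": 0, "grip": 0}, {"dp": [0, 0, 0], "roll": 0, "grip": 0}]'

```text
time: 4.25
ee_pos: [0.544, 0.2499, 0.0605]
tcp_rot: [[-0.962, 0.273, 0.0], [0.273, 0.962, 0.0], [-0.0, 0.0, -1.0]]
force: [-1.0, -1.9, 7.0]
grip_width: 0.0003
gripper_force: 3.5
```

apply_moves --steps '[{"dp": [0, 0, -0.01], "roll": 0, "grip": 0}, {"dp": [0, 0, -0.03], "roll": 0, "grip": 0}, {"dp": [0, 0, -0.04], "roll": 0, "grip": 0}, {"dp": [-0.005, -0.04, -0.02], "roll": 0, "grip": 0}, {"dp": [-0.005, -0.04, -0.01], "roll": 0, "grip": 0}]'

```text
time: 4.75
ee_pos: [0.5316, 0.1701, 0.1723]
tcp_rot: [[-0.963, 0.271, 0.002], [0.271, 0.963, 0.001], [-0.002, 0.001, -1.0]]
force: [1.6, 1.2, -1.0]
grip_width: 0.0005
gripper_force: 0.0
```

apply_moves --steps '[{"dp": [-0.005, -0.04, -0.01], "roll": 0, "grip": 0}, {"dp": [-0.005, -0.04, 0], "roll": 0, "grip": 0}, {"dp": [0, -0.005, 0], "roll": 0, "grip": 0}, {"dp": [0, 0, 0], "roll": 0, "grip": 0}, {"dp": [0, 0, 0], "roll": 0, "grip": 0}]'

```text
time: 5.25
ee_pos: [0.5182, 0.0864, 0.1802]
tcp_rot: [[-0.962, 0.273, -0.0], [0.273, 0.962, 0.0], [0.0, 0.0, -1.0]]
force: [0.1, 0.6, 0.9]
grip_width: 0.0004
gripper_force: 0.0
```

```bash
cat >> h.py <<'E'
def look(name,a,b):
    R=telemetry.observe();T=R['tcp_rot'];p=R['ee_pos'];c=imaging.get_calibration('wrist');im=imaging.get_image('wrist');cv2.imwrite(name,im)
    m=cv2.inRange(cv2.cvtColor(im,cv2.COLOR_BGR2HSV),(a,110,40),(b,255,255));m[260:]=0
    N,l,st,ce=cv2.connectedComponentsWithStats(m);print(R['time'],p)
    for i in range(1,N):
        if st[i,4]>300: P=ray(c,ce[i],.054);print(st[i],ce[i].round(1),P.round(4),(T.T@(P-p)).round(4))
E
python3 -c "
from h import *
look('pics/w3.png',20,35)"
```

```text
5.25 [0.51822284 0.0864116  0.18018128]
[ 253  202   47   45 1522] [275.8 222.9] [0.5361 0.0789 0.054 ] [-0.0193 -0.0023  0.1262]
```

View pics/w3.png

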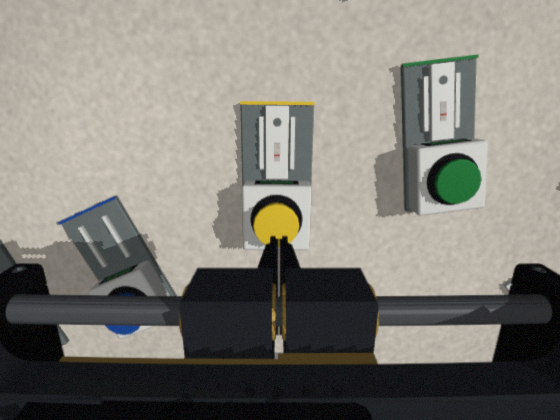

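The yellow key's top is at about (277,222), on the yellow-strip station with a cassette. The green key at (455,180) sits visibly lower and its station hasn't moved.

apply_moves --steps '[{"dp": [-0.021, -0.003, 0.02], "roll": 0, "grip": 0}, {"dp": [0, 0, 0.04], "roll": 0, "grip": 0}, {"dp": [0, 0, 0.04], "roll": 0, "grip": 0}, {"dp": [0, 0, 0], "roll": 0, "grip": 0}, {"dp": [0, 0, 0], "roll": 0, "grip": 0}]'

```text
time: 5.8
ee_pos: [0.5376, 0.078, 0.0804]
tcp_rot: [[-0.962, 0.272, -0.001], [0.272, 0.962, 0.0], [0.001, -0.0, -1.0]]
force: [0.8, -0.0, 0.7]
grip_width: 0.0006
gripper_force: 0.0
```

apply_moves --steps '[{"dp": [0, 0, 0.005], "roll": 0, "grip": 0}, {"dp": [0, 0, 0.004], "roll": 0, "grip": 0}, {"dp": [0, 0, 0.003], "roll": 0, "grip": 0}, {"dp": [0, 0, 0.003], "roll": 0, "grip": 0}, {"dp": [0, 0, 0], "roll": 0, "grip": 0}]'

```text
time: 6.3
ee_pos: [0.5379, 0.0771, 0.0654]
tcp_rot: [[-0.962, 0.273, 0.001], [0.273, 0.962, 0.0], [-0.001, 0.001, -1.0]]
force: [1.5, 1.1, 2.1]
grip_width: 0.0007
gripper_force: 1.2
```

apply_moves --steps '[{"dp": [0, 0, 0.002], "roll": 0, "grip": 0}, {"dp": [0, 0, 0.002], "roll": 0, "grip": 0}, {"dp": [0, 0, 0.001], "roll": 0, "grip": 0}, {"dp": [0, 0, 0], "roll": 0, "grip": 0}, {"dp": [0, 0, 0], "roll": 0, "grip": 0}]'

```text
time: 6.8
ee_pos: [0.5379, 0.0771, 0.0604]
tcp_rot: [[-0.962, 0.273, 0.001], [0.273, 0.962, 0.0], [-0.001, 0.0, -1.0]]
force: [-0.1, 1.1, 6.2]
grip_width: 0.0005
gripper_force: 3.5
```

apply_moves --steps '[{"dp": [0, 0, -0.01], "roll": 0, "grip": 0}, {"dp": [0, 0, -0.03], "roll": 0, "grip": 0}, {"dp": [0, 0, -0.04], "roll": 0, "grip": 0}, {"dp": [0, 0, -0.04], "roll": 0, "grip": 0}, {"dp": [-0.016, -0.037, 0], "roll": 0, "grip": 0}]'

```text
time: 7.3
ee_pos: [0.5437, 0.0392, 0.1851]
tcp_rot: [[-0.963, 0.269, 0.006], [0.27, 0.963, 0.0], [-0.006, 0.002, -1.0]]
force: [0.6, -0.3, 0.2]
grip_width: 0.0003
gripper_force: 0.0
```

apply_moves --steps '[{"dp": [-0.016, -0.037, 0], "roll": 0, "grip": 0}, {"dp": [-0.016, -0.037, 0], "roll": 0, "grip": 0}, {"dp": [-0.016, -0.037, 0], "roll": 0, "grip": 0}, {"dp": [-0.016, -0.037, 0], "roll": 0, "grip": 0}, {"dp": [-0.016, -0.037, 0], "roll": 0, "grip": 0}]'

```text
time: 7.8
ee_pos: [0.5686, -0.1643, 0.1803]
tcp_rot: [[-0.962, 0.273, -0.001], [0.273, 0.962, 0.0], [0.001, 0.0, -1.0]]
force: [-0.0, 0.1, -0.1]
grip_width: 0.0007
gripper_force: 0.0
```

apply_moves --steps '[{"dp": [-0.016, -0.037, 0], "roll": 0, "grip": 0}, {"dp": [-0.016, -0.037, 0], "roll": 0, "grip": 0}, {"dp": [0, 0, 0], "roll": 0, "grip": 0}, {"dp": [0, 0, 0], "roll": 0, "grip": 0}, {"dp": [0, 0, 0], "roll": 0, "grip": 0}]'

```text
time: 8.3
ee_pos: [0.5793, -0.2418, 0.1801]
tcp_rot: [[-0.962, 0.273, -0.001], [0.273, 0.962, 0.001], [0.001, 0.0, -1.0]]
force: [-0.4, 0.3, 0.1]
grip_width: 0.0006
gripper_force: 0.0
```

```bash
python3 -c "
from h import *
look('pics/w4.png',0,6)"
```

```text
8.3 [ 0.57930169 -0.24175344  0.18007241]
[ 251  202   48   44 1430] [274.1 222.8] [ 0.5965 -0.2506  0.054 ] [-0.0191 -0.0039  0.126 ]
```

View pics/w4.png

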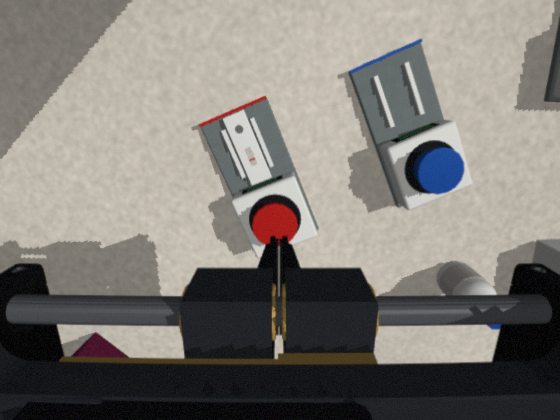

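The red key's top is at about (275,222), on the red-strip station with a cassette. Blue is up at (436,168).

apply_moves --steps '[{"dp": [-0.0205, -0.004, 0.02], "roll": 0, "grip": 0}, {"dp": [0, 0, 0.04], "roll": 0, "grip": 0}, {"dp": [0, 0, 0.04], "roll": 0, "grip": 0}, {"dp": [0, 0, 0], "roll": 0, "grip": 0}, {"dp": [0, 0, 0], "roll": 0, "grip": 0}]'

```text
time: 8.85
ee_pos: [0.5986, -0.2513, 0.0808]
tcp_rot: [[-0.962, 0.272, -0.001], [0.272, 0.962, 0.0], [0.001, 0.0, -1.0]]
force: [-0.3, -0.0, 0.5]
grip_width: 0.0007
gripper_force: 0.0
```

apply_moves --steps '[{"dp": [0, 0, 0.005], "roll": 0, "grip": 0}, {"dp": [0, 0, 0.004], "roll": 0, "grip": 0}, {"dp": [0, 0, 0.003], "roll": 0, "grip": 0}, {"dp": [0, 0, 0.003], "roll": 0, "grip": 0}, {"dp": [0, 0, 0], "roll": 0, "grip": 0}]'

```text
time: 9.35
ee_pos: [0.5987, -0.2522, 0.0654]
tcp_rot: [[-0.962, 0.273, 0.001], [0.273, 0.962, -0.0], [-0.001, -0.0, -1.0]]
force: [1.8, -0.0, 2.3]
grip_width: 0.0004
gripper_force: 1.2
```

apply_moves --steps '[{"dp": [0, 0, 0.002], "roll": 0, "grip": 0}, {"dp": [0, 0, 0.002], "roll": 0, "grip": 0}, {"dp": [0, 0, 0.001], "roll": 0, "grip": 0}, {"dp": [0, 0, 0], "roll": 0, "grip": 0}, {"dp": [0, 0, 0], "roll": 0, "grip": 0}]'

```text
time: 9.85
ee_pos: [0.5987, -0.2522, 0.0605]
tcp_rot: [[-0.962, 0.273, 0.001], [0.273, 0.962, -0.0], [-0.001, -0.0, -1.0]]
force: [1.6, 0.3, 7.0]
grip_width: 0.0002
gripper_force: 3.4
```

Now I'll lift off and back away toward the robot (tool +x), then check.

apply_moves --steps '[{"dp": [0, 0, -0.01], "roll": 0, "grip": 0}, {"dp": [0, 0, -0.03], "roll": 0, "grip": 0}, {"dp": [0, 0, -0.04], "roll": 0, "grip": 0}, {"dp": [0, 0, -0.04], "roll": 0, "grip": 0}, {"dp": [0.02, 0, -0.03], "roll": 0, "grip": 0}]'

```text
time: 10.35
ee_pos: [0.5799, -0.247, 0.2124]
tcp_rot: [[-0.962, 0.273, 0.001], [0.273, 0.962, -0.001], [-0.002, -0.0, -1.0]]
force: [-0.8, 0.3, 0.1]
grip_width: 0.0005
gripper_force: 0.0
```

apply_moves --steps '[{"dp": [0.03, 0, 0], "roll": 0, "grip": 0}, {"dp": [0.03, 0, 0], "roll": 0, "grip": 0}, {"dp": [0, 0, 0], "roll": 0, "grip": 0}, {"dp": [0, 0, 0], "roll": 0, "grip": 0}, {"dp": [0, 0, 0], "roll": 0, "grip": 0}]'

```text
time: 10.85
ee_pos: [0.522, -0.2305, 0.2102]
tcp_rot: [[-0.962, 0.273, 0.0], [0.273, 0.962, -0.0], [-0.0, -0.0, -1.0]]
force: [-0.3, 0.7, 0.6]
grip_width: 0.0003
gripper_force: 0.0
```

```bash
python3 - <<'E'
from h import *
a=cv2.imread('pics/side0.png')[140:370,210:350];b=imaging.get_image('side')[140:370,210:350]
cv2.imwrite('pics/s2.png',cv2.resize(np.hstack([a,b]),None,fx=2.5,fy=2.5,interpolation=cv2.INTER_CUBIC));print(telemetry.observe()['force'])
E
```

```text
[ 0.88797951  1.36611209 -0.35642977]
```

View pics/s2.png

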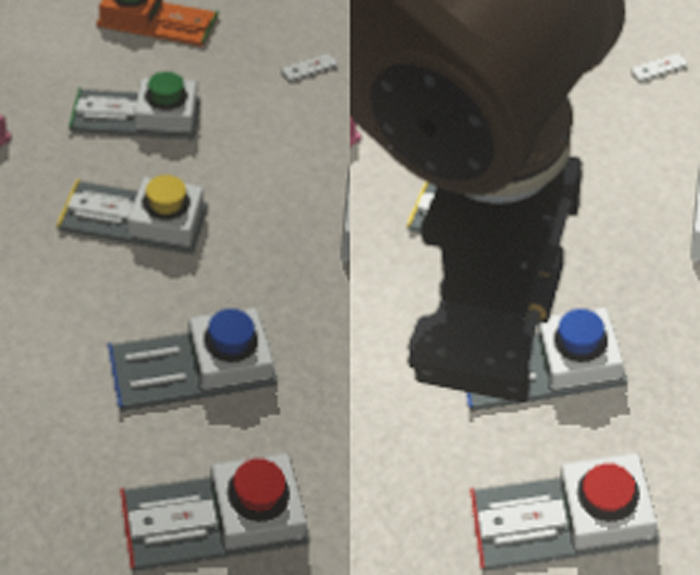

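Before and after side by side, the red disc has dropped about 8 mm (from (258,484) to (608,488)). Its station hasn't moved, blue is unchanged, and the gripper is clear. The arm hides the green and yellow stations here, but both presses ended at the stop with 6–7 N.

```bash
python3 -c "
from workcell import job;print(job.finish_job())"
```

```text
the job is handed in; nothing more can be done
None
```

I pressed the green, yellow and red keys fully down in that order, each to its stop at 6–7 N, left the blue key up, and handed the job in at about 11 s with the arm clear; the arm hid yellow in the last picture, so its press rests on the force reading alone.

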